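# Sweep the heat sinks into the kitting bay

## Robot

A 7-joint arm with a two-finger parallel gripper is mounted at the origin on the work surface. World frame = base frame: x ahead of the robot, y to its left, z up, the work surface at z = 0. Lengths are in m, angles in rad, forces in N, time in s.
With the tool pointing down it reaches from about 0.425 to 1.025 m from the base axis. Payload 9.4 kg.
Tool frame: the origin (TCP) lies between the finger pads; the fingertips stand 14 mm ahead of it and the grasp point (between the pads) lies 5 mm behind it (manip.tips_ahead is the distance from the TCP to the fingertips, in m); z points along the fingers, y is the line along which they close (so a half turn about z gives the same grasp; the last joint's range is limited). The gripper opens to 93 mm and grips with 3 to 60 N. Pads are 15 mm wide; open, the fingers measure 128 mm over their backs; the gripper's body (75 mm by 188 mm) begins 65 mm behind the grasp point.
Start: joints at [1.094, 0.599, -0.003, 1.599, 0.002, 0.943, -0.08], TCP at [0.282, -0.668, 0.233] pointing down, gripper open.
Joint ranges: [-2.57, 2.57], [-0.35, 1.97], [-1.29, 1.29], [0.11, 2.56], [-1.05, 4.19], [0.11, 1.86], [-2.63, 2.63]. Speed limits (rad/s): [2.22, 2.22, 3.01, 3.01, 3.14, 3.14, 3.14].

## Interface

Orientations are given as a unit quaternion [x, y, z, w].
In Python, from plant import manip, eyes, workorder, models gives the robot as it stands.
- The arm moves only by the shell command python3 -m crank 'ROWS' [OPENING] [FORCE]. ROWS is JSON, a list of rows, each a list of 2 entries, a list of its own where there are three numbers: the shift along the tool's x, y, z in m, then the turn about the tool's z in rad. In form: [[[dx, dy, dz], turn], ...]. A call has 1 to 8 rows; each row shifts and turns the commanded pose from where the row before left it, along the tool's axes as they then stand; what a row does not reach is not made up. A row lasts 1/8 s, in which the tool goes at most 62.5 mm and 10.7 degrees, less where a joint would pass 70% of its speed; a pose out of reach is approached as far as the arm can. A call with a gripper value outside its range is refused whole. OPENING is the closure, from 0 (fully open) to 1 (shut), set as the call begins (- or left out, the last holds). The fingers move at their own pace and stop on an object; FORCE is the grip in N (left out, the last holds). Time passes only in rows, so rows that do not move let the fingers close. It gives the time, the measured TCP pose, the force, the opening and the grip force at its end, in the units of the state.
- manip.get_state(): the state, without advancing time (a new reading comes with each control period).
- eyes.get_image(name): name is "side" or "top"; returns the picture (384x512x3 uint8, red, green, blue); there is no depth.
- eyes.camera_params(name): a dict with "K" (3x3 intrinsics, pixels), "R" (3x3) and "t" (3): a world point X has camera coordinates R X + t. Camera axes: x right, y down, z forward; pixel columns grow to the right and rows downward; lengths in m; the calibration is good to about 2 mm. A picture is of the moment at which its call begins. camera_params takes no time and is no camera call.
- workorder.job_done(): hands the job in; it is judged then, once.
Trained networks look in the newest picture that a camera, given by its name, has taken for a name from the list of things; names that differ only in an ending like _2 or _b are one class to them, and where a whole thing is asked for, a point or a joint stands for the part that bears it (a point fixed in the world has none). Each returns a list of dicts, best first, with "conf" (0 to 1); they miss things now and then, are a little off and sometimes report something else, mostly with a low value. They report only what shows in the picture. A call takes as long as a camera call.
- models.recognise(camera, target): "at" ([row, column] in pixels, amid what is visible of it).
The state is a dict: "clock": time; "joint_pos": joint angles; "joint_vel": joint speeds; "tau": joint torques, N m; "ee_pos": TCP position; "tool_rot": TCP orientation; "force": force on the tool from outside, world axes, zero at the start; "moment": the same for the moment, N m; "finger_gap": finger opening in m; "grasp_force": force on a finger pad.
Only numpy, scipy, OpenCV 4.12 (cv2) and the standard library are available. Lean on these libraries where they do the work, as an engineer would, in place of code of your own. Each camera call takes 0.05 s, during which the arm holds its last target. There are 200 camera calls.

## Task

With your closed fingers, sweep the three loose aluminium heat sinks across the bench and in through the open side of the three-walled kitting bay, until all three lie flat on their bases inside it, past the open edge. Push them along smoothly rather than picking them up or flicking them, and leave the capacitors, the circuit board module and everything else where they are.

Things in the scene. Friction and masses are not known exactly. Their poses are not given: they have to be found in the camera images.
- bay: Fixed bay: upright aluminium strips, 30 mm high, 4 mm thick, on three sides of a rectangle 100 mm deep (its x) by 200 mm wide (its y), inside. Origin at the rectangle's centre, on the bench. Its x points inwards, roughly away from the robot: open side x = -50 mm, back wall x = +50 mm, side walls y = +-100 mm. No step: the dark mat inside is flush with the bench.
- sink_small: Loose bare-aluminium finned heat sink, the small one of three: square 26 x 26 mm, 16 mm high, 18 to 70 g, flat on the bench, slides freely when pushed low down. Origin at the centre of its underside, z up; fins run along its x.
- sink_small_center (a point): Centre of the small heat sink, 8 mm above its underside.
- sink_medium: Loose bare-aluminium finned heat sink, the medium one of three: square 30 x 30 mm, 18 mm high, 18 to 70 g, flat on the bench, slides freely when pushed low down. Origin at the centre of its underside, z up; fins run along its x.
- sink_medium_center (a point): Centre of the medium heat sink, 9 mm above its underside.
- sink_large: Loose bare-aluminium finned heat sink, the large one of three: square 34 x 34 mm, 20 mm high, 18 to 70 g, flat on the bench, slides freely when pushed low down. Origin at the centre of its underside, z up; fins run along its x.
- sink_large_center (a point): Centre of the large heat sink, 10 mm above its underside.
- cap_left: Bystander: black upright can capacitor, 22 mm across, 40 mm high, loose, standing among the heat sinks, a little nearer the robot. Origin at the centre of its foot.
- cap_right: Bystander: a second such capacitor, 22 mm across, 40 mm high. Origin at the centre of its foot.
- module: Bystander: green circuit board on a black finned base, 85 x 65 mm, 36 mm high, loose, outside the bay on its -y side. Origin at the centre of its underside.
- tub: Bystander: closed round tub, 64 mm across, 55 mm high, loose, outside the bay on its +y side. Origin at the centre of its foot.
- screwdriver: Bystander: screwdriver lying on the bench far to the right (-y), 170 mm long. Origin near its middle.
- roll: Bystander: paper tape roll lying flat, 90 mm across, 20 mm high, to the right, nearer the robot. Origin at the centre of its underside.
- brush: Bystander: small brush lying on the bench far to the left (+y), 180 mm long. Origin near its middle.

How it is judged:
By the outcome, as a careful person would: the job done as asked, in the order asked, and still so for the second after the job is handed in, with the robot touching nothing.
It also fails if it takes over 64 s, if anything falls off the work surface, if the arm or the gripper's body presses on something with over 40 N, if the wrist force passes 120 N, or if a joint passes its speed limit or range.

## Working session

There is one attempt and no reset: what is moved stays moved. The work goes in short steps, Python scripts to look and compute and a shell command to move; the robot and the scene stay as the last step left them, time stands still between calls to the robot, and variables do not carry over. Pictures are saved under pics/ and viewed, at most 10 in all, crops included, and the job is handed in when it is done.

```bash
mkdir -p pics; cat > h.py <<'E'
import numpy as np, cv2
from plant import manip, eyes, workorder, models
def ray(cam,at,z):
    p=eyes.camera_params(cam);K,R,t=[np.array(p[k]) for k in('K','R','t')]
    d=R.T@np.linalg.solve(K,[at[1],at[0],1]);o=-R.T@t
    return o+d*(z-o[2])/d[2]
def proj(cam,X):
    p=eyes.camera_params(cam);c=np.array(p['R'])@X+np.array(p['t']);u=np.array(p['K'])@c
    return u[:2]/u[2]
def snap(cam,name):
    im=eyes.get_image(cam);cv2.imwrite(f'pics/{name}.png',cv2.cvtColor(im,cv2.COLOR_RGB2BGR));return im
E
python3 - <<'E'
from h import *
np.set_printoptions(precision=4,suppress=True)
for c in('top','side'):
    snap(c,c+'0')
    p=eyes.camera_params(c);print(c,-np.array(p['R']).T@p['t'])
    for n,z in(('sink_small',.008),('sink_medium',.009),('sink_large',.01),('cap_left',.02),('cap_right',.02),('bay',0)):
        for r in models.recognise(c,n)[:3]: print(n,r['conf'],np.round(r['at'],1),ray(c,r['at'],z))
s=manip.get_state();print(s)
E
```

```text
top [ 0.291  -0.0103  1.1293]
sink_small 0.41 [198.7 208.1] [0.4942 0.1814 0.008 ]
sink_medium 0.4 [201.2 239.9] [0.4947 0.0833 0.009 ]
sink_large 0.45 [201.5 274.7] [ 0.5028 -0.0229  0.01  ]
cap_left 0.57 [216.4 221.6] [0.4417 0.1325 0.02  ]
bay 0.9 [156.1 246.9] [0.6429 0.0765 0.    ]
side [0.2329 0.663  0.7024]
sink_small 0.5 [249.  225.2] [0.4886 0.1792 0.008 ]
sink_medium 0.65 [221.1 235.2] [0.5016 0.0871 0.009 ]
sink_large 0.66 [196.6 247.8] [ 0.5047 -0.0098  0.01  ]
cap_right 0.43 [208.3 267.1] [0.4364 0.0231 0.02  ]
bay 0.65 [210.  186.3] [0.6453 0.0905 0.    ]
{'clock': 0.7, 'joint_pos': array([ 1.0943,  0.5993, -0.0025,  1.5994,  0.0018,  0.9429, -0.0798]), 'joint_vel': array([-0.0002,  0.0004,  0.0011, -0.0006,  0.0005,  0.0007, -0.    ]), 'tau': array([ -0.0007, -76.4606,   1.4962, -25.2672,  -0.0523,   0.0105,
         0.    ]), 'ee_pos': array([ 0.2822, -0.6678,  0.2326]), 'tool_rot': array([ 0.9801,  0.1986, -0.    ,  0.    ]), 'force': array([ 0.091 ,  0.1897, -0.708 ]), 'moment': array([ 0.0447, -0.0264,  0.0138]), 'grasp_force': 0.0, 'finger_gap': 0.09348289375298406}
```

```bash
python3 -c "
import cv2
for c in('top0','side0'):
    im=cv2.imread(f'pics/{c}.png');cv2.imwrite(f'pics/{c}b.png',cv2.resize(im,(800,600),interpolation=cv2.INTER_CUBIC))"
```

```text
(no output)
```

View pics/top0b.png

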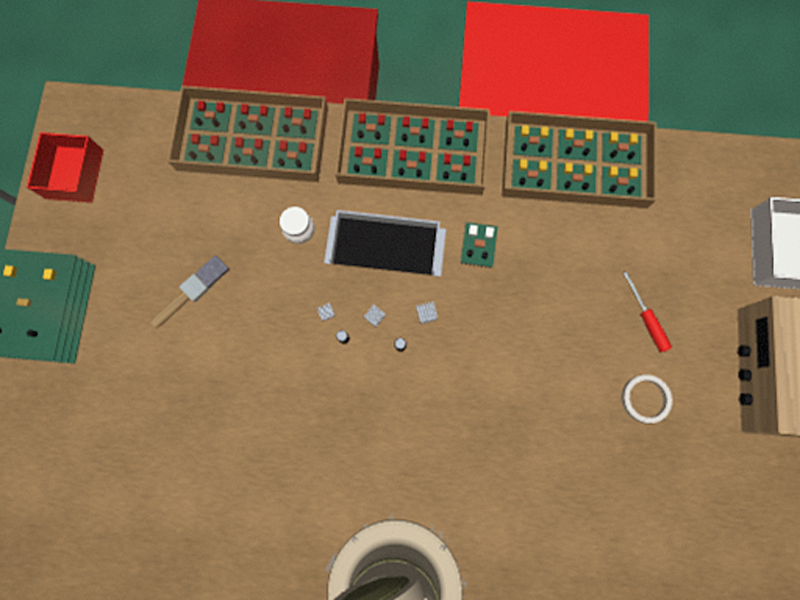

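View pics/side0b.png

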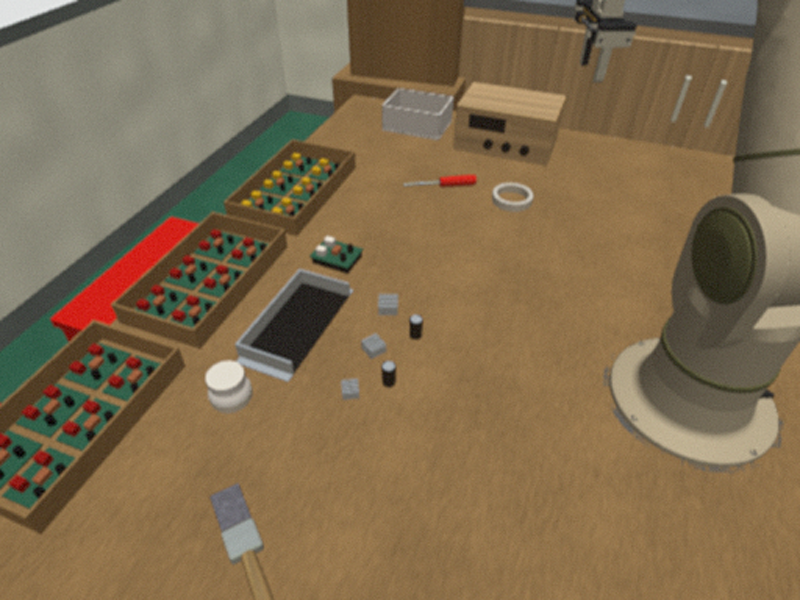

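```bash
python3 - <<'E'
import cv2
im=cv2.imread('pics/top0.png')[130:230,195:295]
cv2.imwrite('pics/crop0.png',cv2.resize(im,(600,600),interpolation=cv2.INTER_CUBIC))
im=cv2.imread('pics/side0.png')[160:270,140:285]
cv2.imwrite('pics/crop1.png',cv2.resize(im,(790,600),interpolation=cv2.INTER_CUBIC))
E
```

```text
(no output)
```

View pics/crop0.png

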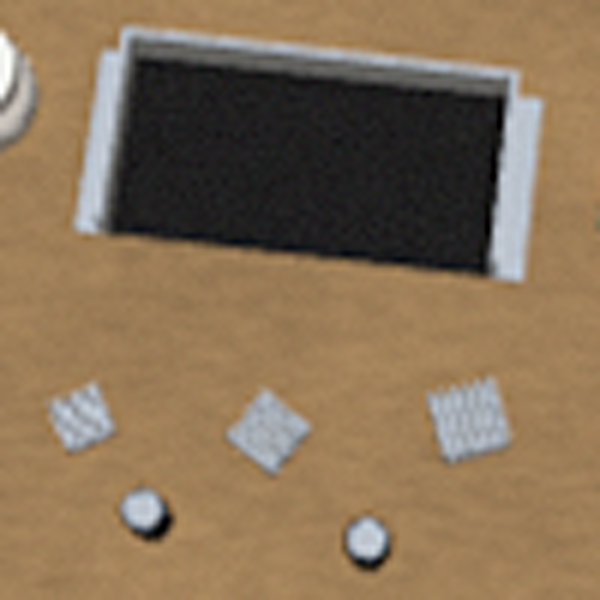

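View pics/crop1.png

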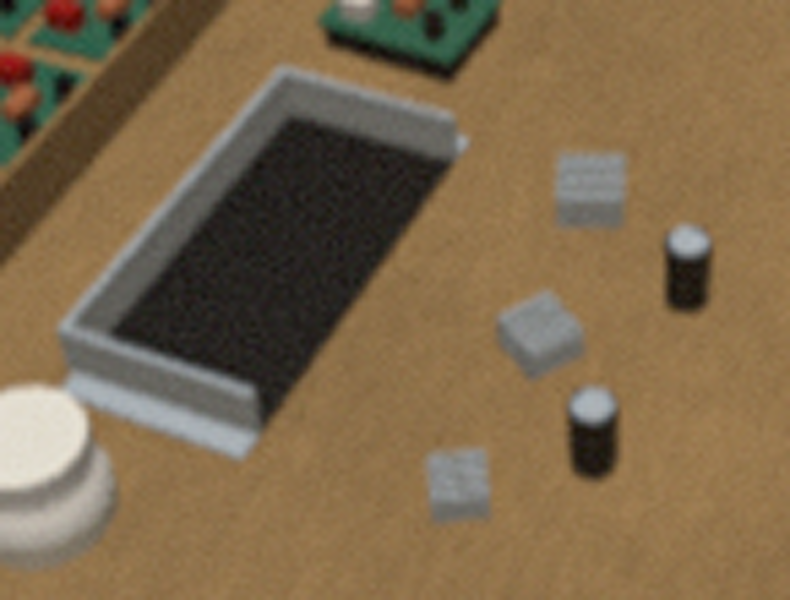

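```bash
python3 - <<'E'
from h import *
np.set_printoptions(precision=4,suppress=True)
def c(u,v,z): return ray('top',[(v+.5)/6-.5+130,(u+.5)/6-.5+195],z)[:2]
def s(u,v,z): return ray('side',[(v+.5)*110/600-.5+160,(u+.5)*145/790-.5+140],z)[:2]
F=[c(108,230,0),c(492,272,0),c(506,95,0),c(137,58,0)];print('bay',*F)
print('bay side',s(262,428,0),s(452,158,0))
d=F[1]-F[0];L=np.linalg.norm(d);iy=-d/L;ix=np.array([iy[1],-iy[0]]);o=(F[0]+F[1])/2+ix*.05
print('L',L,'yaw',np.degrees(np.arctan2(ix[1],ix[0])),'o',o)
for n,P,z in(('sm',c(82,417,.016),0),('sm s',s(458,470,.016),0),('med',c(268,431,.018),0),('med s',s(540,317,.018),0),('lar',c(470,420,.02),0),('lar s',s(591,172,.02),0),('capL',c(146,510,.04),0),('capL s',s(593,405,.04),0),('capR',c(368,541,.04),0),('capR s',s(689,241,.04),0)):
    print(n,P,'in bay',ix@(P-o),iy@(P-o))
for n,z,q in(('sm',.016,[(97,382),(116,428),(70,452),(49,402)]),('med',.018,[(266,388),(311,429),(275,473),(227,432)]),('lar',.02,[(495,378),(511,438),(448,461),(429,393)])):
    p=[c(u,v,z) for u,v in q];e=[p[i]-p[i-1] for i in range(4)];print(n,np.mean(p,0),[round(np.degrees(np.arctan2(a[1],a[0]))%90,1) for a in e])
E
```

```text
bay [0.5949 0.1804] [ 0.5896 -0.0221] [ 0.6871 -0.0218] [0.6908 0.176 ]
bay side [0.5941 0.1765] [ 0.5893 -0.0244]
L 0.20255164383125351 yaw -1.4996780759577302 o [0.6423 0.0779]
sm [0.4916 0.1794] in bay -0.1532562517225053 0.0976143253646719
sm s [0.4932 0.1772] in bay -0.15159313493364474 0.09540391837955645
med [0.4922 0.0844] in bay -0.15015956847406728 0.0026519947187996287
med s [0.4943 0.0803] in bay -0.14798048303305528 -0.0014138917364602363
lar [ 0.5063 -0.0169] in bay -0.1334121514610501 -0.09831976892249084
lar s [ 0.5083 -0.021 ] in bay -0.13131497433413564 -0.10231764914405383
capL [0.4437 0.1384] in bay -0.20010111209190248 0.05535880744610608
capL s [0.4436 0.1394] in bay -0.2001799962693219 0.05631458887584837
capR [0.4378 0.0281] in bay -0.20304824131702087 -0.05506890605514887
capR s [0.4385 0.0272] in bay -0.20237406039522232 -0.05594244529011621
sm [0.4922 0.179 ] [np.float64(28.3), np.float64(28.5), np.float64(33.3), np.float64(29.0)]
med [0.4926 0.0836] [np.float64(54.5), np.float64(52.4), np.float64(56.5), np.float64(54.4)]
lar [ 0.5077 -0.0172] [np.float64(18.0), np.float64(19.2), np.float64(25.3), np.float64(20.2)]
```

```bash
cat > g.py <<'E'
import sys
from h import *
# usage: x y z yawdeg -> shift in tool axes (after turning) and turn
x,y,z,a=map(float,sys.argv[1:]);s=manip.get_state();q=s['tool_rot'];p=s['ee_pos']
a0=2*np.degrees(np.arctan2(q[1],q[0]));d=np.array([x,y,z])-p
for n,t in(('now',a0),('after',a)):
    r=np.radians(t);X=np.array([np.cos(r),np.sin(r)]);Y=np.array([X[1],-X[0]])
    print(n,'shift mm',np.round([1e3*d[:2]@X,1e3*d[:2]@Y,-1e3*d[2]],1))
print('turn',round(np.radians(a0-a),3),'pos',np.round(p,4),'yaw',round(a0,2),'q',np.round(q,3),'F',np.round(s['force'],1),'t',s['clock'])
E
python3 -m crank '[[[0,0,0],0.108],[[0.029,-0.046,0],0],[[0.029,-0.046,0],0],[[0.029,-0.046,0],0],[[0.029,-0.046,0],0],[[0.029,-0.046,0],0],[[0.029,-0.046,0],0],[[0.029,-0.046,0],0]]' 1 20; python3 g.py .459 -.033 .10 16.7
```

```text
clock: 1.7
ee_pos: [0.3844, -0.2994, 0.2329]
tool_rot: [0.989, 0.145, 0.0, 0.0]
force: [1.4, -0.5, -0.2]
finger_gap: 0.0172
grasp_force: 0.0
now shift mm [ 148.  -233.7  132.9]
after shift mm [ 148.  -233.8  132.9]
turn 0.0 pos [ 0.3844 -0.2994  0.2329] yaw 16.72 q [0.989 0.145 0.    0.   ] F [ 1.4 -0.5 -0.2] t 1.7
```

```bash
python3 -m crank '[[[0.028,-0.045,0.01],0],[[0.028,-0.045,0.01],0],[[0.028,-0.045,0.02],0],[[0.028,-0.045,0.02],0],[[0.02,-0.03,0.03],0],[[0.016,-0.0237,0.0329],0],[[0,0,0.01],0],[[0,0,0],0]]' 1 20; python3 g.py .459 -.033 .018 16.7
```

```text
clock: 2.7
ee_pos: [0.458, -0.0352, 0.0994]
tool_rot: [0.989, 0.145, -0.001, 0.0]
force: [-0.4, 0.3, -0.6]
finger_gap: 0.0005
grasp_force: 0.0
now shift mm [ 1.6 -1.9 81.4]
after shift mm [ 1.6 -1.9 81.4]
turn 0.0 pos [ 0.458  -0.0352  0.0994] yaw 16.71 q [ 0.989  0.145 -0.001  0.   ] F [-0.4  0.3 -0.6] t 2.7
```

```bash
python3 -m crank '[[[0.001,-0.001,0.02],0],[[0,0,0.02],0],[[0,0,0.02],0],[[0,0,0.013],0],[[0,0,0.008],0],[[0,0,0],0]]'; python3 g.py .64 .022 .018 16.7; python3 - <<'E'
from h import *
im=snap('side','s1')[160:270,140:285]
cv2.imwrite('pics/s1c.png',cv2.resize(im[:,:,::-1],(790,600),interpolation=cv2.INTER_CUBIC))
E
```

```text
clock: 3.45
ee_pos: [0.4591, -0.0337, 0.0187]
tool_rot: [0.989, 0.145, -0.0, 0.0]
force: [0.2, 0.8, -0.3]
finger_gap: 0.0005
grasp_force: 0.0
now shift mm [189.3  -1.4   0.7]
after shift mm [189.3  -1.4   0.7]
turn -0.0 pos [ 0.4591 -0.0337  0.0187] yaw 16.69 q [ 0.989  0.145 -0.     0.   ] F [ 0.2  0.8 -0.3] t 3.45
```

View pics/s1c.png

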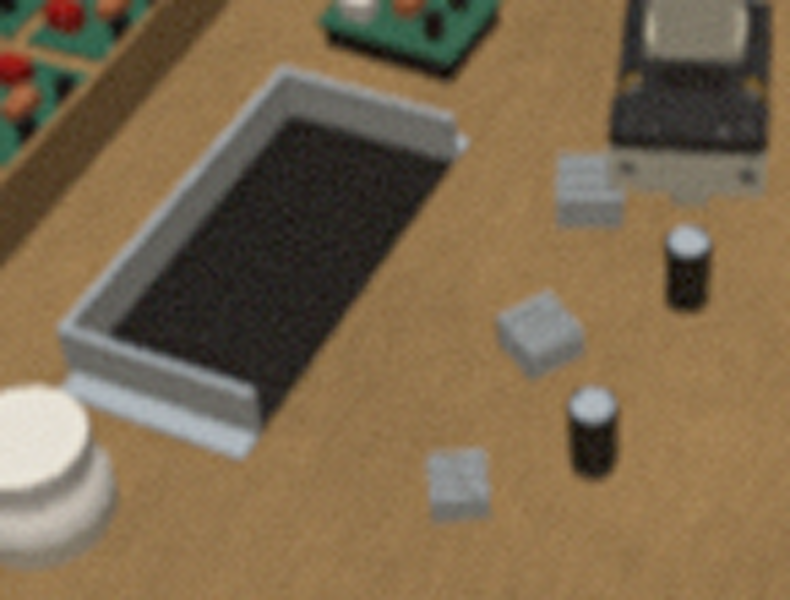

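```bash
python3 -m crank '[[[0.008,0,0.0015],0],[[0.006,0,0],0],[[0.004,0,0],0],[[0.004,0,0],0],[[0.005,0,0],0],[[0.006,0,0],0],[[0.007,0,0],0],[[0.008,0,0],0]]'; python3 -m crank '[[[0.009,0,0],0],[[0.009,0,0],0],[[0.009,0,0],0],[[0.009,0,0],0],[[0.009,0,0],0],[[0.009,0,0],0],[[0.007,0,0],0],[[0.004,0,0],0]]'; python3 - <<'E'
from h import *
for c in('side','top'):
    snap(c,c+'2')
    for r in models.recognise(c,'sink_large')[:2]: print(r['conf'],ray(c,r['at'],.01))
im=cv2.imread('pics/side2.png')[160:270,140:285]
cv2.imwrite('pics/s2c.png',cv2.resize(im,(790,600),interpolation=cv2.INTER_CUBIC))
E
```

```text
clock: 4.5
ee_pos: [0.5056, -0.0195, 0.0172]
tool_rot: [0.989, 0.145, -0.0, 0.0]
force: [-0.5, 0.1, -0.0]
finger_gap: 0.0002
grasp_force: 0.1
clock: 5.5
ee_pos: [0.5677, -0.0008, 0.0172]
tool_rot: [0.989, 0.145, -0.0, -0.0]
force: [-0.3, 0.1, 1.1]
finger_gap: 0.0006
grasp_force: 0.4
0.45 [0.59021699 0.02174455 0.01      ]
```

View pics/s2c.png

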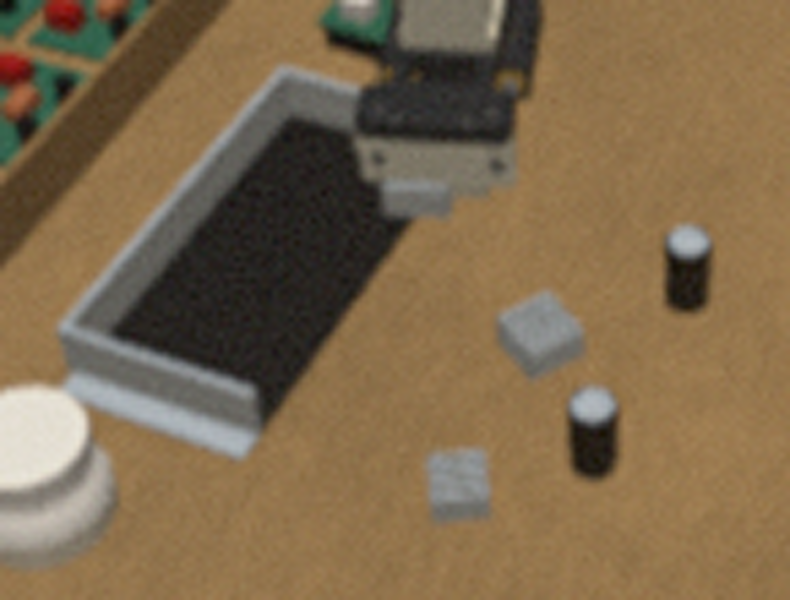

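```bash
python3 -m crank '[[[0.005,0,0],0],[[0.008,0,0],0],[[0.009,0,0],0],[[0.009,0,0],0],[[0.009,0,0],0],[[0.007,0,0],0],[[0.005,0,0],0],[[0.002,0,0],0]]'; python3 -m crank '[[[0,0,0],0],[[-0.006,0,0],0],[[-0.012,0,0],0],[[-0.012,0,-0.01],0],[[-0.01,0,-0.03],0],[[-0.01,0,-0.03],0],[[0,0,-0.02],0],[[0,0,0],0]]';  python3 g.py .443 .082 .10 0
```

```text
clock: 6.7
ee_pos: [0.6192, 0.0147, 0.0171]
tool_rot: [0.989, 0.145, -0.0, 0.0]
force: [-0.8, -0.6, 0.2]
finger_gap: 0.0003
grasp_force: 0.4
clock: 7.7
ee_pos: [0.5714, -0.0001, 0.1092]
tool_rot: [0.989, 0.145, 0.002, 0.0]
force: [0.6, 0.4, 0.5]
finger_gap: 0.0001
grasp_force: 0.0
now shift mm [ -99.4 -115.5    9.2]
after shift mm [-128.4  -82.1    9.2]
turn 0.291 pos [ 5.714e-01 -1.000e-04  1.092e-01] yaw 16.69 q [0.989 0.145 0.002 0.   ] F [0.6 0.4 0.5] t 7.7
```

```bash
python3 -m crank '[[[-0.025,-0.03,0],0.14],[[-0.025,-0.03,0],0.142],[[-0.025,-0.01,0],0],[[-0.025,-0.005,0],0],[[-0.02,0,0],0],[[0,0,0],0]]';  python3 g.py .443 .081 .018 0.5
```

```text
clock: 8.45
ee_pos: [0.4375, 0.0617, 0.1069]
tool_rot: [1.0, 0.005, -0.001, 0.0]
force: [0.3, 0.3, 0.1]
finger_gap: 0.0003
grasp_force: 0.0
now shift mm [  5.7 -19.2  88.9]
after shift mm [  5.7 -19.2  88.9]
turn 0.002 pos [0.4375 0.0617 0.1069] yaw 0.6 q [ 1.     0.005 -0.001  0.   ] F [0.3 0.3 0.1] t 8.45
```

```bash
python3 - <<'E'
from h import *
for c in('side','top'):
    im=snap(c,c+'3')
    for n,z in(('sink_large',.01),('sink_medium',.009)):
      for r in models.recognise(c,n)[:2]: print(c,n,r['conf'],ray(c,r['at'],z))
im=cv2.imread('pics/side3.png')[160:270,140:285]
cv2.imwrite('pics/s3c.png',cv2.resize(im,(790,600),interpolation=cv2.INTER_CUBIC))
E
```

```text
side sink_large 0.43 [0.64133684 0.01600272 0.01      ]
side sink_medium 0.61 [0.4880872  0.08898537 0.009     ]
top sink_large 0.55 [0.64071283 0.026974   0.01      ]
top sink_medium 0.63 [0.64682818 0.02467662 0.009     ]
```

View pics/s3c.png

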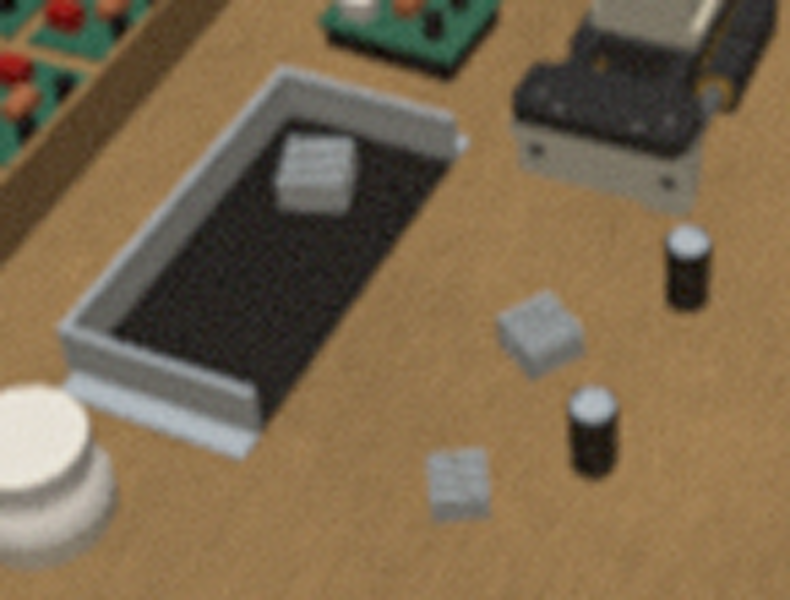

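```bash
python3 -m crank '[[[0.0055,-0.019,0],0],[[0,0,0.02],0],[[0,0,0.025],0],[[0,0,0.022],0],[[0,0,0.014],0],[[0,0,0.0085],0],[[0,0,0],0]]';  python3 g.py .443 .081 .0175 0.5
```

```text
clock: 9.62
ee_pos: [0.4477, 0.0816, 0.0206]
tool_rot: [1.0, 0.005, -0.002, 0.0]
force: [-0.8, -0.2, 0.6]
finger_gap: 0.0005
grasp_force: 0.0
now shift mm [-4.7  0.5  3.1]
after shift mm [-4.7  0.5  3.1]
turn 0.001 pos [0.4477 0.0816 0.0206] yaw 0.56 q [ 1.     0.005 -0.002  0.   ] F [-0.8 -0.2  0.6] t 9.625
```

```bash
python3 -m crank '[[[0.004,0,0.003],0],[[0.006,0,0],0],[[0.004,0,0],0],[[0.004,0,0],0],[[0.005,0,0],0],[[0.006,0,0],0],[[0.007,0,0],0],[[0.008,0,0],0]]'; python3 -m crank '[[[0.009,0,0],0],[[0.009,0,0],0],[[0.009,0,0],0],[[0.009,0,0],0],[[0.009,0,0],0],[[0.009,0,0],0],[[0.007,0,0],0],[[0.004,0,0],0]]'; python3 g.py .625 .083 .0175 .5; python3 - <<'E'
from h import *
snap('side','side4')
for r in models.recognise('side','sink_medium')[:2]: print(r['conf'],ray('side',r['at'],.009))
im=cv2.imread('pics/side4.png')[160:270,140:285]
cv2.imwrite('pics/s4c.png',cv2.resize(im,(790,600),interpolation=cv2.INTER_CUBIC))
E
```

```text
clock: 10.62
ee_pos: [0.4914, 0.0819, 0.0174]
tool_rot: [1.0, 0.005, -0.003, 0.001]
force: [-1.0, 0.6, 0.2]
finger_gap: 0.0005
grasp_force: 0.2
clock: 11.62
ee_pos: [0.5563, 0.0825, 0.017]
tool_rot: [1.0, 0.005, -0.003, 0.0]
force: [-1.6, 0.3, 1.3]
finger_gap: 0.0005
grasp_force: 0.5
now shift mm [68.7  0.2 -0.5]
after shift mm [68.7  0.1 -0.5]
turn 0.001 pos [0.5563 0.0825 0.017 ] yaw 0.56 q [ 1.     0.005 -0.003  0.   ] F [-1.6  0.3  1.3] t 11.625
0.59 [0.58090265 0.10739113 0.009     ]
```

View pics/s4c.png

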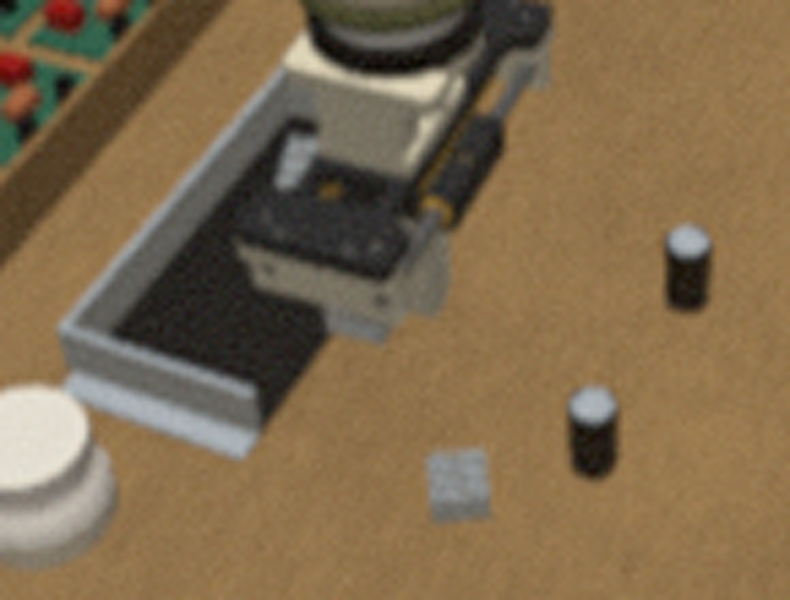

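```bash
python3 -m crank '[[[0.006,0,0],0],[[0.01,0,0],0],[[0.012,0,0],0],[[0.012,0,0],0],[[0.012,0,0],0],[[0.009,0,0],0],[[0.005,0,0],0],[[0.002,0,0],0]]'; python3 -m crank '[[[0,0,0],0],[[-0.006,0,0],0],[[-0.012,0,0],0],[[-0.012,0,-0.01],0],[[-0.01,0,-0.03],0],[[-0.01,0,-0.03],0],[[0,0,-0.02],0],[[0,0,0],0]]';  python3 g.py .4445 .192 .10 -16
```

```text
clock: 12.72
ee_pos: [0.624, 0.0832, 0.0166]
tool_rot: [1.0, 0.005, -0.003, 0.0]
force: [-0.3, -0.1, 1.2]
finger_gap: 0.0007
grasp_force: 0.4
clock: 13.72
ee_pos: [0.5745, 0.083, 0.1089]
tool_rot: [1.0, 0.005, -0.001, 0.0]
force: [-0.4, -0.3, 0.1]
finger_gap: 0.0007
grasp_force: 0.0
now shift mm [-128.9 -110.3    8.9]
after shift mm [-155.   -69.     8.9]
turn 0.289 pos [0.5745 0.083  0.1089] yaw 0.57 q [ 1.     0.005 -0.001  0.   ] F [-0.4 -0.3  0.1] t 13.725
```

```bash
python3 -m crank '[[[0,-0.02,0],0.136],[[0,-0.03,0],0.136],[[-0.02,-0.03,0],0],[[-0.03,0,0],0],[[-0.035,0,0],0],[[-0.03,0,0],0],[[-0.02,0,0],0],[[0,0,0],0]]';  python3 g.py .449 .19 .018 -15; python3 - <<'E'
from h import *
for c in('side','top'):
    im=snap(c,c+'5')
    for n,z in(('sink_small',.008),('sink_large',.01),('sink_medium',.009)):
      for r in models.recognise(c,n)[:2]: print(c,n,r['conf'],ray(c,r['at'],z))
im=cv2.imread('pics/side5.png')[160:270,140:285]
cv2.imwrite('pics/s5c.png',cv2.resize(im,(790,600),interpolation=cv2.INTER_CUBIC))
E
```

```text
clock: 14.72
ee_pos: [0.4542, 0.1968, 0.1073]
tool_rot: [0.992, -0.13, -0.003, 0.001]
force: [0.5, -0.5, 0.5]
finger_gap: 0.0003
grasp_force: 0.0
now shift mm [-3.3  7.9 89.3]
after shift mm [-3.3  7.9 89.3]
turn 0.001 pos [0.4542 0.1968 0.1073] yaw -14.94 q [ 0.992 -0.13  -0.003  0.001] F [ 0.5 -0.5  0.5] t 14.725
side sink_small 0.48 [0.49097651 0.18342284 0.008     ]
side sink_large 0.64 [0.64221349 0.03326224 0.01      ]
side sink_large 0.16 [0.45011326 0.1296764  0.01      ]
side sink_medium 0.69 [0.65026765 0.09859159 0.009     ]
top sink_small 0.53 [0.48897207 0.18017068 0.008     ]
```

View pics/s5c.png

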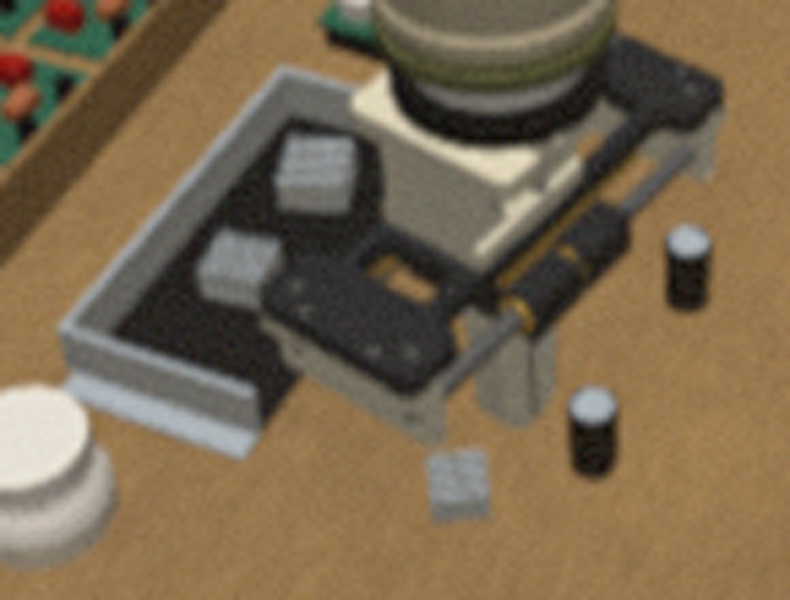

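```bash
python3 -m crank '[[[-0.0035,0.007,0],0],[[0,0,0.02],0],[[0,0,0.025],0],[[0,0,0.022],0],[[0,0,0.014],0],[[0,0,0.0085],0],[[0,0,0],0]]';  python3 g.py .449 .19 .0175 -15
```

```text
clock: 16.0
ee_pos: [0.4495, 0.1904, 0.0178]
tool_rot: [0.991, -0.131, -0.003, 0.001]
force: [0.1, -0.0, -0.6]
finger_gap: 0.0003
grasp_force: 0.0
now shift mm [-0.4  0.5  0.3]
after shift mm [-0.4  0.5  0.3]
turn -0.001 pos [0.4495 0.1904 0.0178] yaw -15.03 q [ 0.991 -0.131 -0.003  0.001] F [ 0.1 -0.  -0.6] t 16.0
```

```bash
python3 -m crank '[[[0.005,0,0],0],[[0.006,0,0],0],[[0.004,0,0],0],[[0.004,0,0],0],[[0.005,0,0],0],[[0.005,0,0],0],[[0.006,0,0],0],[[0.006,0,0],0]]'; python3 -m crank '[[[0.007,0,0],0],[[0.008,0,0],0],[[0.008,0,0],0],[[0.008,0,0],0],[[0.008,0,0],0],[[0.006,0,0],0],[[0.005,0,0],0],[[0.002,0,0],0]]'; python3 g.py .624 .143 .0175 -15; python3 - <<'E'
from h import *
snap('side','side6')
for r in models.recognise('side','sink_small')[:2]: print(r['conf'],ray('side',r['at'],.008))
im=cv2.imread('pics/side6.png')[160:270,140:285]
cv2.imwrite('pics/s6c.png',cv2.resize(im,(790,600),interpolation=cv2.INTER_CUBIC))
E
```

```text
clock: 17.0
ee_pos: [0.4897, 0.1798, 0.0178]
tool_rot: [0.991, -0.131, -0.003, 0.001]
force: [-0.6, 0.6, 1.2]
finger_gap: 0.0003
grasp_force: 0.2
clock: 18.0
ee_pos: [0.5398, 0.1663, 0.0175]
tool_rot: [0.991, -0.131, -0.003, 0.001]
force: [-0.4, 1.0, 0.3]
finger_gap: 0.0005
grasp_force: 0.2
now shift mm [87.4  0.7  0. ]
after shift mm [87.4  0.7  0. ]
turn -0.001 pos [0.5398 0.1663 0.0175] yaw -15.03 q [ 0.991 -0.131 -0.003  0.001] F [-0.4  1.   0.3] t 18.0
```

View pics/s6c.png

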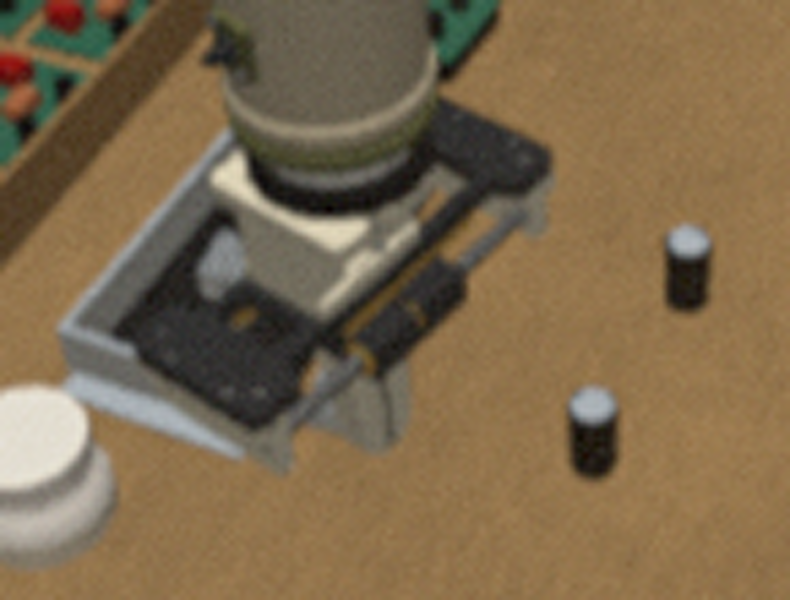

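```bash
python3 -m crank '[[[0.004,0,0],0],[[0.007,0,0],0],[[0.008,0,0],0],[[0.008,0,0],0],[[0.008,0,0],0],[[0.008,0,0],0],[[0.008,0,0],0],[[0.008,0,0],0]]'; python3 -m crank '[[[0.008,0,0],0],[[0.007,0,0],0],[[0.006,0,0],0],[[0.004,0,0],0],[[0.002,0,0],0],[[0,0,0],0]]'; python3 -m crank '[[[-0.006,0,0],0],[[-0.012,0,0],0],[[-0.012,0,-0.01],0],[[-0.01,0,-0.03],0],[[-0.01,0,-0.03],0],[[0,0,-0.04],0],[[0,0,-0.05],0],[[0,0,-0.04],0]]'; python3 g.py .45 -.2 .25 -15
```

```text
clock: 19.1
ee_pos: [0.5969, 0.151, 0.0173]
tool_rot: [0.991, -0.131, -0.003, 0.001]
force: [-1.0, 0.1, 0.5]
finger_gap: 0.0004
grasp_force: 0.2
clock: 19.85
ee_pos: [0.6226, 0.1442, 0.0171]
tool_rot: [0.991, -0.131, -0.003, 0.001]
force: [-0.2, 0.5, 0.8]
finger_gap: 0.0009
grasp_force: 0.0
clock: 20.85
ee_pos: [0.5745, 0.1576, 0.22]
tool_rot: [0.991, -0.13, -0.002, 0.0]
force: [0.1, 0.7, 0.6]
finger_gap: 0.0003
grasp_force: 0.0
now shift mm [-27.7 377.7 -30. ]
after shift mm [-27.7 377.7 -30. ]
turn 0.0 pos [0.5745 0.1576 0.22  ] yaw -15.0 q [ 0.991 -0.13  -0.002  0.   ] F [0.1 0.7 0.6] t 20.85
```

Move the arm aside and verify by numbers (picture budget is used up).

```bash
python3 -m crank '[[[-0.003,0.047,-0.005],0],[[-0.003,0.047,-0.005],0],[[-0.003,0.047,-0.005],0],[[-0.003,0.047,-0.005],0],[[-0.003,0.047,0],0],[[-0.003,0.047,0],0],[[0,0.047,0],0],[[0,0.03,0],0]]'; python3 - <<'E'
from h import *
np.set_printoptions(precision=3,suppress=True)
for c in('side','top'):
    im=snap(c,c+'7')
    for n,z in(('sink_small',.008),('sink_large',.01),('sink_medium',.009),('cap_left',.02),('cap_right',.02),('module',.018),('tub',.027)):
      for r in models.recognise(c,n)[:2]: print(c,n,round(r['conf'],2),ray(c,r['at'],z))
# bright blobs on mat, top view, contours at z~.018
im=cv2.imread('pics/top7.png');hsv=cv2.cvtColor(im,cv2.COLOR_BGR2HSV)
m=((hsv[:,:,1]<70)&(hsv[:,:,2]>90)).astype(np.uint8)
n,l,st,ce=cv2.connectedComponentsWithStats(m[130:240,195:295])
for i in range(1,n):
    if st[i,4]>8:
        ys,xs=np.where(l==i);(u,v),wh,ang=cv2.minAreaRect(np.c_[xs,ys].astype(np.float32))
        print('blob',st[i,4],ray('top',[v+130,u+195],.018),np.round(np.array(wh)*3.1+3,0),round(ang,0))
d=cv2.absdiff(im,cv2.imread('pics/top0.png')).max(2)>50
n,l,st,ce=cv2.connectedComponentsWithStats(d.astype(np.uint8))
print([(st[i].tolist()) for i in range(1,n) if st[i,4]>6])
E
```

```text
clock: 21.85
ee_pos: [0.4634, -0.1861, 0.2389]
tool_rot: [0.991, -0.131, -0.002, 0.001]
force: [0.5, 0.0, 0.3]
finger_gap: 0.0004
grasp_force: 0.0
side sink_small 0.44 [0.645 0.129 0.008]
side sink_large 0.44 [0.636 0.03  0.01 ]
side sink_medium 0.65 [0.641 0.019 0.009]
side cap_right 0.49 [0.437 0.025 0.02 ]
side module 0.93 [ 0.652 -0.1    0.018]
side tub 0.72 [0.657 0.25  0.027]
top sink_large 0.47 [0.641 0.019 0.01 ]
top sink_medium 0.33 [0.649 0.029 0.009]
top cap_right 0.44 [0.432 0.031 0.02 ]
top module 0.69 [ 0.654 -0.116  0.018]
top tub 0.93 [0.648 0.259 0.027]
blob 90 [0.662 0.233 0.018] [62. 18.] 90.0
blob 657 [0.642 0.077 0.018] [238. 112.] 7.0
blob 196 [0.645 0.111 0.018] [38. 71.] 81.0
blob 143 [0.643 0.023 0.018] [42. 39.] 76.0
blob 41 [0.448 0.144 0.018] [22. 22.] 90.0
blob 41 [0.443 0.029 0.018] [22. 22.] 90.0
[[372, 129, 4, 3, 8], [273, 130, 182, 254, 6681], [379, 138, 34, 21, 188], [225, 147, 22, 13, 205], [257, 149, 14, 14, 148], [413, 148, 15, 46, 273], [399, 175, 14, 23, 40], [266, 193, 14, 14, 124], [204, 194, 10, 11, 76], [233, 195, 14, 14, 97], [409, 197, 15, 29, 185], [236, 314, 40, 40, 438], [244, 349, 38, 35, 888], [290, 355, 6, 8, 11], [240, 371, 4, 7, 15], [290, 371, 6, 13, 42], [296, 370, 32, 14, 210], [214, 377, 8, 7, 31]]
```

```bash
python3 - <<'E'
from h import *
for f,(a,b,c,d) in(('top7',(143,168,218,280)),('side7',(180,235,150,210)),('side5',(200,220,174,194))):
    g=cv2.imread(f'pics/{f}.png',0)[a:b,c:d]
    print(f);[print(''.join(' .:-=+*#%@'[min(9,int(x)//26)] for x in r)) for r in g]
E
```

```text
top7
 . .................. ..  ..   ....::::---------====--------==
 .................. .... ............   ....::::--------=-=--=
....................  .. ........... ....        ....::::----=
......  ........ .          ...... ............ . . ..    .. -
.......... . .... -=++====-:................. .. ........... =
... ..... ..   .  =****++++=: ............. ...   .......... +
 ....... .-=-:. . =++++++**+- .......... .   ..:.+- .......  *
........ -+*+=-:..=********+: .........  :.-:=-==*=......... *
.........+*++=++==++++=++=+=: .......  --=-+=+++**=: ...... .*
.. .... :+*=+++***++++++***+:  ... ... =+*****#*#*+: ...... .*
......  -=+++**+*++*+++++++=. .. ..... -*##*#*#*#**- ..... ..*
...... .=++**+*++=+++++++**=. ........ .*##*#*#*#*#=  ..... :*
.... . =+**+*=+++=+*****+**=. ........ .*#*****#*##=. ..... =#
 ... . =++*++++*+-+**++++++-. ......... +#*#*#*#*#*+: ..... +#
...... .==+++***-.-====+++*=........... =#######*##+-  .... +#
........:--=++*+:.::::-----:. .... .... -###*#*#*#**= ....  +#
........   .=-=-. .     ...... ........ .*##*#*#****= ....  *#
.... .....    ::..... ..
[... 3566 characters left out ...]
+++==-:.......-===============
#***********++===----=------====++++-:.....:-===============
%##************++===-----------===++=:....:-================
%%%#*++***********+====--=--------==-:...:-=================
%%%%#++++************++===----=-=----:...:-=================
side5
---:................
--:....:............
-:. .:---::::..... .
:....-====----:::...
:...:=+++=======-:..
....-+++++++++++=:..
...:=+++++++++++=:..
 .:-=++++++++=+=--..
..-=+++++++++++=-:..
..-=++=+++++++=--:..
..-=====++++++=-:...
..:-========+=-:..::
..:==========-:...::
..:-========--....::
...:---======-:.:..:
......:-------......
.........:::-:......
.............::.....
.............:::....
.............:---:..
```

```bash
python3 -c "
from plant import workorder;print(workorder.job_done())"
```

```text
the job is handed in; nothing more can be done
None
```

I swept all three heat sinks into the bay and handed the job in at about 22 s. The last camera images show all three lying flat well past the open edge, with no sign that the capacitors, circuit board module or tub moved.

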